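Empty the bench caddy, keep its ball, and hold it over the mat

TASK

Lift the luthier's bench caddy by its upright handle with the three wood offcuts still on it, and tip the offcuts over its open end into the blue scrap box (do not pick them off with the fingers), never letting the loose steel ball leave its pocket. Then carry the caddy to the dark cutting mat and finish while still holding it there, level and still, roughly 10 cm above the middle of the mat. Leave the glue bottle, the sanding block and the screwdriver undisturbed.

Things in the scene. Friction and masses are not known exactly. Their poses are not given: they have to be found in the camera images.
- caddy_grip (a point): Handle of the loose bench caddy: a square upright wooden post 24 x 24 mm, faces square to x and y, at the centre of the caddy, top 92 mm above the caddy's underside. This point is on the post's axis, 70 mm above the underside, 62 mm above the board's upper face. Axes: z up along the post, +x towards the ball pocket, -x towards the open end.
- caddy: The caddy, about 0.28 kg: white board 220 (x) x 100 (y) x 8 mm; origin at the centre of its underside, axes as caddy_grip. Brown rails, tops 22 mm above the underside, on both long sides and the +x end; the -x end, 110 mm from the post, is open without a lip. Offcuts lie on the -x half and slide at 14 to 20 degrees of tilt; the ball rolls out of its pocket at about 60 degrees.
- pocket (a point): Where the centre of the steel ball rests in the caddy's pocket: 70 mm from the post towards +x, 20.5 mm above the underside. The pocket is a dark wooden ring on the board, inside diameter 30 mm, outside 42 mm, rim 7 mm above the board's face.
- ball_center (a point): Centre of the loose steel ball, diameter 25 mm, 64 g, sitting in the pocket with about 2.5 mm of play all round.
- offcut_dark_center (a point): Centre of a loose dark brown wood block, 26 x 20 x 18 mm, on the open half of the caddy.
- offcut_red_center (a point): Centre of a loose reddish wood block, 22 x 20 x 22 mm, on the open half of the caddy.
- offcut_pale_center (a point): Centre of a loose pale wood block, 30 x 18 x 16 mm, on the open half of the caddy.
- scrap_box: Blue open-topped scrap box fixed to the table, 200 (x) x 180 (y) x 60 mm high, walls and floor 5 mm. Origin at the centre of its underside. It stands to the left or to the right of the caddy.
- mat: Dark cutting mat with a grey grid, fixed flat on the table, 220 (x) x 200 (y) x 3 mm. Origin at the centre of its underside. It lies on the other side from the scrap box.
- glue: Bystander: white glue bottle with red cap, diameter 40 mm, 100 mm high, standing beyond the work. Origin at the centre of its underside.
- sander: Bystander: aluminium sanding block with wooden grip, 120 x 50 x 38 mm high. Origin at the centre of its underside.
- driver: Bystander: red screwdriver, 170 mm long, 26 mm thick, lying on the table between the caddy and the robot. Origin at the middle of its length, at the table.

How it is judged:
On the way, in this order (a step that is already met when the one before it is completed fails the run):
1. the caddy is lifted clear of the table by the gripper with all three offcuts still on it and the ball in its pocket (height (world z) of caddy_grip above 0.095 m and contact force between the fingers and caddy above 1 N and distance between ball_center and pocket below 0.008 m and x of offcut_dark_center in the frame of caddy_grip between -0.115 and -0.01 m and y of offcut_dark_center in the frame of caddy_grip between -0.05 and 0.05 m and z of offcut_dark_center in the frame of caddy_grip between -0.066 and -0.03 m and x of offcut_red_center in the frame of caddy_grip between -0.115 and -0.01 m and y of offcut_red_center in the frame of caddy_grip between -0.05 and 0.05 m and z of offcut_red_center in the frame of caddy_grip between -0.066 and -0.03 m and x of offcut_pale_center in the frame of caddy_grip between -0.115 and -0.01 m and y of offcut_pale_center in the frame of caddy_grip between -0.05 and 0.05 m and z of offcut_pale_center in the frame of caddy_grip between -0.066 and -0.03 m), for 0.2 s.
2. all three offcuts lie in the scrap box while the caddy is held and the ball is in its pocket (x of offcut_dark_center in the frame of scrap_box between -0.097 and 0.097 m and y of offcut_dark_center in the frame of scrap_box between -0.087 and 0.087 m and z of offcut_dark_center in the frame of scrap_box between 0 and 0.055 m and x of offcut_red_center in the frame of scrap_box between -0.097 and 0.097 m and y of offcut_red_center in the frame of scrap_box between -0.087 and 0.087 m and z of offcut_red_center in the frame of scrap_box between 0 and 0.055 m and x of offcut_pale_center in the frame of scrap_box between -0.097 and 0.097 m and y of offcut_pale_center in the frame of scrap_box between -0.087 and 0.087 m and z of offcut_pale_center in the frame of scrap_box between 0 and 0.055 m and distance between ball_center and pocket below 0.008 m and contact force between the fingers and caddy above 1 N), for 0.2 s.
At the end, for the whole second after the job is handed in: Offcuts all in the scrap box, below its rim; ball within 8 mm of its seat; caddy held, its handle point within 50 mm of the mat centre and 130 to 240 mm above the table, tilt under 0.12 rad, under 20 mm/s and 0.15 rad/s; bystanders within 30 mm of their starts (all of step 2 and horizontal distance between caddy_grip and mat below 0.05 m and height (world z) of caddy_grip between 0.13 and 0.24 m and angle between caddy_grip's own z axis and vertical below 0.12 rad and linear speed of caddy below 0.02 m/s and angular speed of caddy below 0.15 rad/s and distance of each of glue, sander, driver from where it was at the start of the episode below 0.03 m); the arm keeps its last pose, push and grip.
It fails at once if the ball leaves its pocket (distance between ball_center and pocket above 0.014 m).
It fails at once if the fingers handle an offcut (contact force between the fingers and offcut_dark above 0.5 N or contact force between the fingers and offcut_red above 0.5 N or contact force between the fingers and offcut_pale above 0.5 N).
It fails at once if a bystander is moved by more than 30 mm or toppled (distance of any of glue, sander, driver from where it was at the start of the episode above 0.03 m or angle between glue's own z axis and vertical above 0.5 rad).
It also fails if it takes over 54 s, if anything falls off the work surface, if the arm or the gripper's body presses on something with over 40 N, if the wrist force passes 120 N, or if a joint passes its speed limit or range.

ROBOT

A 7-joint arm with a two-finger parallel gripper is mounted at the origin on the work surface. World frame = base frame: x ahead of the robot, y to its left, z up, the work surface at z = 0. Lengths are in m, angles in rad, forces in N, time in s.
With the tool pointing down it reaches from about 0.425 to 0.825 m from the base axis. Payload 3.6 kg.
Tool frame: the origin (TCP) lies on the centre line of the jaws, within the pads' length; the fingertips stand ahead of it and the grasp point (between the pads) lies 6 mm ahead of it (ctrl.nose_length is the z of the fingertips in the tool frame, in m); z points along the fingers, y is the line along which they close (so a half turn about z gives the same grasp; the last joint's range is limited). The gripper opens to 85 mm and grips with 20 to 120 N. Pads are 22 mm wide; open, the fingers measure 114 mm over their backs; the gripper's body (76 mm by 85 mm) begins 54 mm behind the grasp point. The pads swing forward as they close: fully open they stand 13 mm farther back than shut.
Start: joints at [1.25, 0.615, -0.013, 1.423, 0.008, 1.103, -0.04], TCP at [0.189, -0.622, 0.256] pointing down, gripper open.
Joint ranges: [-3.12, 3.12], [-0.3, 2.06], [-1.34, 1.32], [0.26, 2.42], [-1.36, 4.5], [0.01, 1.98], [-2.84, 2.84]. Speed limits (rad/s): [2.79, 2.79, 3.14, 3.14, 3.14, 3.14, 3.14].

INTERFACE

Orientations are given as a rotation vector (axis times angle).
In Python, from workcell import monitor, vision, ctrl, regions_of, tip_of gives the robot as it stands.
- The arm moves only by the tool servo_tool, never from a script. Its argument "targets" is a list of rows, each a list of 7 numbers: the gripper's target within -1 to 1 (shut at 1, half-way at 0, fully open at -1), then the shift along the tool's x, y, z each as a share of 0.5 m, from -1 to 1, then the turn, a rotation vector about the tool's x, y, z each as a share of pi/2 rad, from -1 to 1. A call has 1 to 8 rows; each row is the pose to reach, as a shift and turn from the pose commanded when the call began, along the tool's axes at that moment; what a row does not reach only later rows make up. A row lasts 1/12 s, in which the tool goes at most 41.7 mm and 7.16 degrees, less where a joint would pass 70% of its speed; a pose out of reach is approached as far as the arm can. A call with a number of a shift or a turn outside -1 to 1 is refused whole. A call with a gripper value outside its range is refused whole. The fingers move at their own pace and stop on an object; "squeeze" is the grip in N (left out, the last holds). Time passes only in rows, so rows that repeat a pose let the fingers close. It gives the time, the measured TCP pose, the force, the opening and the grip force at its end, in the units of the state.
- monitor.get_obs(): the state, without advancing time (a new reading comes with each control period).
- vision.read_camera(name): name is "side" or "top" or "wrist"; returns (picture, depth): 420x560x3 uint8, red, green, blue; 420x560 float32, m along the optical axis (not along the pixel's ray), 0 where there is no reading.
- vision.camera_info(name): a dict with "fovy" (degrees; the focal length in pixels is half the picture's height over the tangent of half this angle, whatever the lens; pixels are square), "cx", "cy" (the principal point, pixels), "T" (4x4, takes a point from camera to world coordinates). Camera axes: x right, y up, looking along -z (the intrinsics and any distortion apply to the point x, -y, -z); pixel columns grow to the right and rows downward; lengths in m; the calibration is good to about 2 mm. A picture is of the moment at which its call begins: read the wrist's pose just before it. camera_info takes no time and is no camera call; for the wrist camera it gives the pose at the moment of the call.
- ctrl.close_job(): hands the job in; it is judged then, once.
Trained networks look in the newest picture that a camera, given by its name, has taken for a name from the list of things; names that differ only in an ending like _2 or _b are one class to them, and where a whole thing is asked for, a point or a joint stands for the part that bears it (a point fixed in the world has none). Each returns a list of dicts, best first, with "conf" (0 to 1); they miss things now and then, are a little off and sometimes report something else, mostly with a low value. They report only what shows in the picture. A call takes as long as a camera call.
- regions_of(camera, target): "mask" (420x560 bool, what is visible of it).
- tip_of(camera, target): "centre" ([x, y, z] in m, in the coordinates of the camera as it stood for that picture, good to about 4 mm: a listed point, or the origin of a listed thing).
The state is a dict: "time": time; "q": joint angles; "joint_velocities": joint speeds; "joint_torque": joint torques, N m; "tcp_pos": TCP position; "eef_rot": TCP orientation; "force": force on the tool from outside, world axes, zero at the start; "torque": the same for the moment, N m; "width": opening from 0.0 (shut) to 1.0 (fully open); "grip_force": force on a finger pad.
Only numpy, scipy, OpenCV 4.12 (cv2) and the standard library are available. Lean on these libraries where they do the work, as an engineer would, in place of code of your own. Each camera call takes 0.05 s, during which the arm holds its last target. There are 200 camera calls.

## Working session

There is one attempt and no reset: what is moved stays moved. The work goes in short steps, Python scripts to look and compute and a tool call to move; the robot and the scene stay as the last step left them, time stands still between calls to the robot, and variables do not carry over. Pictures are saved under pics/ and viewed, at most 10 in all, crops included, and the job is handed in when it is done.

Besides the shell and the picture viewer there is one more tool, called by a JSON object that holds its "api" and its "payload", one argument or row to a line. servo_tool: Moves the arm, as the interface text tells. Its arguments: {"type":"object","properties":{"targets":{"type":"array"},"squeeze":{"type":"number"}},"required":["targets"]}

```bash
mkdir -p pics; cat > h.py <<'E'
import numpy as np, cv2
from scipy.spatial.transform import Rotation as R
from workcell import monitor, vision, ctrl, regions_of, tip_of
def save(c,n):
    im,d=vision.read_camera(c); cv2.imwrite(f'pics/{n}.png',im[:,:,::-1]); return im,d
def world(c,p):
    T=vision.camera_info(c)['T']; return T[:3,:3]@np.array(p)+T[:3,3]
def find(c,n,k=2):
    return [(round(r['conf'],2),world(c,r['centre']).round(4)) for r in tip_of(c,n)[:k]]
def delta(pos,rot):  # shift/turn in tool axes as shares, from measured pose
    o=monitor.get_obs(); r=R.from_rotvec(o['eef_rot'])
    return (r.inv().apply(np.array(pos)-o['tcp_pos'])/.5).round(4),((r.inv()*rot).as_rotvec()/(np.pi/2)).round(4)
E
python3 - <<'E'
from h import *
o=monitor.get_obs(); print(o, ctrl.nose_length, R.from_rotvec(o['eef_rot']).as_matrix().round(3))
for c in('top','side'):
    save(c,c+'0')
    print(c,vision.camera_info(c))
    for n in 'caddy_grip caddy ball_center offcut_dark_center offcut_red_center offcut_pale_center scrap_box mat glue sander driver'.split(): print(n,find(c,n))
E
```

```text
{'time': 0.0, 'q': array([ 1.24953879,  0.6158865 , -0.0126    ,  1.42492721,  0.00811127,
        1.10337129, -0.04041248]), 'joint_velocities': array([-3.59647991e-04, -1.26200536e-03, -3.70025022e-04, -1.55173513e-03,
       -4.68786519e-04, -8.81555530e-05,  5.14783956e-04]), 'joint_torque': array([-5.07380282e-04, -4.69208443e+01,  2.59308787e-01, -1.71031988e+01,
        9.98702366e-03,  9.63557395e-03, -1.64099134e-06]), 'tcp_pos': array([ 0.18862411, -0.62129362,  0.25514995]), 'eef_rot': array([-3.10504687e+00, -4.61033174e-01,  6.72598321e-04]), 'force': array([-0.67502664, -0.21633232, -0.15899524]), 'torque': array([ 0.00696178, -0.03148002, -0.00417997]), 'grip_force': 0.0, 'width': 1.000729912719332} 0.025 [[ 0.957  0.291 -0.001]
 [ 0.291 -0.957  0.002]
 [-0.    -0.003 -1.   ]]
top {'fovy': 45.71097606292941, 'cx': 273.17244166154546, 'cy': 218.88992227382056, 'T': array([[ 0.01002382,  0.97758617, -0.21029692,  0.3749632 ],
       [-0.99994316,  0.0105637 ,  0.00144404, -0.01570224],
       [ 0.00363318,  0.21027049,  0.9776365 ,  1.10042879],
       [ 0.        ,  0. 
[... 1018 characters left out ...]
29,  0.73967112],
       [ 0.        ,  0.        ,  0.        ,  1.        ]])}
caddy_grip [(0.68, array([0.5904, 0.0377, 0.0735]))]
caddy [(0.91, array([ 0.59  ,  0.0416, -0.001 ]))]
ball_center [(0.44, array([0.6545, 0.0654, 0.021 ]))]
offcut_dark_center []
offcut_red_center [(0.73, array([ 0.7416,  0.2495, -0.0008])), (0.68, array([0.5315, 0.0128, 0.023 ]))]
offcut_pale_center [(0.72, array([0.5371, 0.0454, 0.0143]))]
scrap_box [(0.92, array([ 4.940e-01, -2.971e-01,  4.000e-04]))]
mat [(0.62, array([ 0.4695,  0.2872, -0.0044]))]
glue [(0.94, array([ 0.7402,  0.2496, -0.001 ]))]
sander [(0.92, array([ 0.7354, -0.2518,  0.0026]))]
driver [(0.7, array([ 4.099e-01, -1.700e-02,  3.000e-04]))]
```

View pics/top0.png

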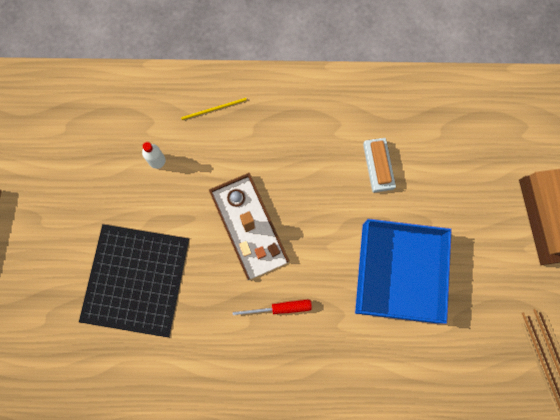

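```bash
python3 - <<'E'
from h import *
for c in('top','side'):
    im,d=vision.read_camera(c); I=vision.camera_info(c); f=210/np.tan(np.radians(I['fovy']/2))
    v,u=np.mgrid[:420,:560]; P=np.stack([(u-I['cx'])/f*d,-(v-I['cy'])/f*d,-d],-1)@I['T'][:3,:3].T+I['T'][:3,3]
    A=P[(d>0)]
    near=np.hypot(A[:,0]-.594,A[:,1]-.04)<.16
    b=A[near&(abs(A[:,2]-.022)<.0025)|near&(abs(A[:,2]-.008)<.003)]
    r=cv2.minAreaRect((b[:,:2]*1000).astype(np.float32)); print(c,'caddy',r)
    t=A[near&(A[:,2]>.084)&(A[:,2]<.1)]
    print('post',cv2.minAreaRect((t[:,:2]*1000).astype(np.float32)),np.median(t,0),len(t))
E
```

```text
top caddy ((596.3357543945312, 44.0472412109375), (306.7060241699219, 311.1783752441406), 50.893245697021484)
post ((594.7716064453125, 37.80530548095703), (24.832916259765625, 24.004091262817383), 24.194705963134766) [0.59332519 0.03715493 0.09238368] 136
side caddy ((568.27001953125, 88.00776672363281), (222.10130310058594, 210.58782958984375), 24.58677864074707)
post ((590.5823974609375, 37.254425048828125), (24.730358123779297, 23.750410079956055), 22.84532356262207) [0.58867713 0.0357928  0.09121443] 124
```

The caddy is at (248,226) px, yawed about 24° with its open end towards the robot. The box is at (405,272), the mat at (135,280) and the driver at (280,308). This matches the network positions. I'll move in two swings to above the post.

{"api": "servo_tool", "payload": {
  "targets": [
    [-1, 0.06, -0.05, 0, 0, 0, -0.06],
    [-1, 0.13, -0.115, 0, 0, 0, -0.12],
    [-1, 0.2, -0.178, 0, 0, 0, -0.19],
    [-1, 0.26, -0.23, 0, 0, 0, -0.25],
    [-1, 0.32, -0.285, 0, 0, 0, -0.31],
    [-1, 0.38, -0.34, 0, 0, 0, -0.37],
    [-1, 0.44, -0.39, 0, 0, 0, -0.43],
    [-1, 0.5, -0.445, 0, 0, 0, -0.49]
  ]
}}

```text
time: 1.97
tcp_pos: [0.3623, -0.3383, 0.2568]
eef_rot: [2.702, 1.599, 0.001]
force: [2.0, -0.9, 0.5]
width: 1.003
grip_force: 0.0
```

```bash
python3 - <<'E'
from h import *
def down(yaw):
    y=np.radians(yaw); x=np.array([np.cos(y),np.sin(y),0]); z=np.array([0,0,-1.]); return R.from_matrix(np.c_[x,np.cross(z,x),z])
o=monitor.get_obs(); print(o['tcp_pos'],o['q'].round(2)); print(delta([.592,.0375,.22],down(113.7)))
E
cat >> h.py <<'E'
def down(yaw):
    y=np.radians(yaw); x=np.array([np.cos(y),np.sin(y),0]); z=np.array([0,0,-1.]); return R.from_matrix(np.c_[x,np.cross(z,x),z])
E
```

```text
[ 0.36228897 -0.33825525  0.25678917] [ 0.9   0.39 -0.26  1.85  0.12  0.92  0.07]
(array([0.8799, 0.041 , 0.0733]), array([ 0.0007,  0.0006, -0.5829]))
```

{"api": "servo_tool", "payload": {
  "targets": [
    [-1, 0.08, 0.004, 0, 0, 0, -0.06],
    [-1, 0.16, 0.008, 0, 0, 0, -0.12],
    [-1, 0.24, 0.012, 0.01, 0, 0, -0.19],
    [-1, 0.32, 0.016, 0.01, 0, 0, -0.26],
    [-1, 0.4, 0.02, 0.02, 0, 0, -0.33],
    [-1, 0.48, 0.023, 0.02, 0, 0, -0.39],
    [-1, 0.56, 0.027, 0.03, 0, 0, -0.45],
    [-1, 0.64, 0.03, 0.03, 0, 0, -0.51]
  ]
}}

```text
time: 2.63
tcp_pos: [0.5302, -0.0658, 0.241]
eef_rot: [-1.866, -2.527, 0.001]
force: [1.3, -0.4, -0.6]
width: 1.001
grip_force: 0.0
```

```bash
python3 - <<'E'
from h import *
o=monitor.get_obs(); print(o['tcp_pos'],o['q'].round(2)); print(delta([.592,.0375,.2],down(113.7)))
E
```

```text
[ 0.5301553  -0.06580816  0.24096596] [ 0.42  0.49 -0.5   1.77  0.28  0.95  0.1 ]
(array([0.161 , 0.1791, 0.0818]), array([-0.0004,  0.0001, -0.0731]))
```

{"api": "servo_tool", "payload": {
  "targets": [
    [-1, 0.04, 0.045, 0.02, 0, 0, -0.03],
    [-1, 0.08, 0.09, 0.04, 0, 0, -0.06],
    [-1, 0.12, 0.135, 0.06, 0, 0, -0.073],
    [-1, 0.161, 0.179, 0.08, 0, 0, -0.073],
    [-1, 0.161, 0.179, 0.08, 0, 0, -0.073],
    [-1, 0.161, 0.179, 0.08, 0, 0, -0.073]
  ]
}}

```text
time: 3.13
tcp_pos: [0.5919, 0.0381, 0.2007]
eef_rot: [-1.717, -2.629, -0.001]
force: [0.0, -0.5, 0.6]
width: 1.0
grip_force: 0.0
```

```bash
python3 - <<'E'
from h import *
o=monitor.get_obs(); print(o['tcp_pos'],o['q'].round(2)); save('wrist','w1')
print(find('wrist','caddy_grip'),find('wrist','ball_center'))
im,d=vision.read_camera('wrist'); I=vision.camera_info('wrist'); f=210/np.tan(np.radians(I['fovy']/2))
v,u=np.mgrid[:420,:560]; P=np.stack([(u-I['cx'])/f*d,-(v-I['cy'])/f*d,-d],-1)@I['T'][:3,:3].T+I['T'][:3,3]
A=P[d>0]; t=A[(np.hypot(A[:,0]-.594,A[:,1]-.04)<.05)&(A[:,2]>.084)&(A[:,2]<.1)]
print(len(t)); 
if len(t)>5: print('post',cv2.minAreaRect((t[:,:2]*1000).astype(np.float32)),np.median(t,0))
print(delta([.592,.0375,.076],down(113.7)))
E
```

```text
[0.59192567 0.03808631 0.20065887] [ 0.2   0.63 -0.5   1.65  0.35  0.95 -0.01]
[(0.78, array([0.5942, 0.0318, 0.0678]))] [(0.69, array([0.6571, 0.06  , 0.0176]))]
1048
post ((591.3121337890625, 37.20782470703125), (23.77031707763672, 24.025358200073242), 24.162094116210938) [0.59095441 0.03848447 0.09102916]
(array([0.007 , 0.0033, 0.2514]), array([-0.0001,  0.0009, -0.0044]))
```

View pics/w1.png

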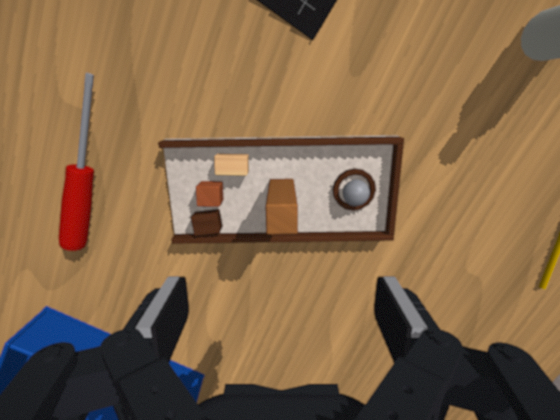

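The wrist view shows the caddy square to the jaws: post at (282,205), offcuts at about (232,165), (209,194) and (206,222), ball at (355,190). Before descending I'll check where the TCP has settled.

```bash
python3 - <<'E'
from h import *
o=monitor.get_obs(); print(o['time'],o['tcp_pos'],o['joint_velocities'].round(3)); 
print(delta([.5913,.0373,.076],down(114)))
E
```

```text
3.3333 [0.59181914 0.03379584 0.20172923] [ 0.005 -0.004 -0.003  0.002  0.    -0.001 -0.001]
(array([0.0072, 0.0019, 0.2514]), array([-0.0001,  0.0009, -0.0077]))
```

{"api": "servo_tool", "payload": {
  "targets": [
    [-1, 0.007, 0.002, 0.03, 0, 0, -0.008],
    [-1, 0.007, 0.002, 0.07, 0, 0, -0.008],
    [-1, 0.007, 0.002, 0.11, 0, 0, -0.008],
    [-1, 0.007, 0.002, 0.14, 0, 0, -0.008],
    [-1, 0.007, 0.002, 0.17, 0, 0, -0.008],
    [-1, 0.007, 0.002, 0.18, 0, 0, -0.008],
    [-1, 0.007, 0.002, 0.18, 0, 0, -0.008],
    [-1, 0.007, 0.002, 0.18, 0, 0, -0.008]
  ]
}}

```text
time: 4.0
tcp_pos: [0.5918, 0.0387, 0.1121]
eef_rot: [1.708, 2.636, 0.001]
force: [-0.7, 0.3, 0.3]
width: 0.999
grip_force: 0.0
```

```bash
python3 - <<'E'
from h import *
o=monitor.get_obs(); print(o['time'],o['tcp_pos'],o['force'],o['joint_velocities'].round(3)); 
print(delta([.5913,.0373,.076],down(114)))
E
```

```text
4.0 [0.59178866 0.03866805 0.11205828] [-0.71527545  0.33516644  0.30140449] [-0.003 -0.012 -0.011 -0.014 -0.    -0.     0.001]
(array([-0.0021, -0.0021,  0.0721]), array([0.0006, 0.0003, 0.0012]))
```

{"api": "servo_tool", "payload": {
  "targets": [
    [-1, -0.002, -0.002, 0.03, 0, 0, 0],
    [-1, -0.002, -0.002, 0.055, 0, 0, 0],
    [-1, -0.002, -0.002, 0.072, 0, 0, 0],
    [-1, -0.002, -0.002, 0.072, 0, 0, 0],
    [-1, -0.002, -0.002, 0.072, 0, 0, 0]
  ]
}}

```text
time: 4.42
tcp_pos: [0.5908, 0.0381, 0.0751]
eef_rot: [-1.706, -2.637, 0.001]
force: [0.6, -0.4, -0.0]
width: 0.998
grip_force: 0.0
```

```bash
python3 - <<'E'
from h import *
o=monitor.get_obs(); print(o['tcp_pos'],o['force']); 
print(delta([.5913,.0373,.076],down(114)))
E
```

```text
[0.59077997 0.03813917 0.07511971] [ 0.60837622 -0.36870796 -0.03666282]
(array([-0.002 ,  0.0003, -0.0018]), array([-0.0004, -0.0002,  0.002 ]))
```

{"api": "servo_tool", "payload": {
  "targets": [
    [-0.5, 0, 0, 0, 0, 0, 0],
    [0, 0, 0, 0, 0, 0, 0],
    [0.3, 0, 0, 0, 0, 0, 0],
    [0.5, 0, 0, 0, 0, 0, 0],
    [1, 0, 0, 0, 0, 0, 0],
    [1, 0, 0, 0, 0, 0, 0],
    [1, 0, 0, 0, 0, 0, 0],
    [1, 0, 0, 0, 0, 0, 0]
  ],
  "squeeze": 80
}}

```text
time: 5.08
tcp_pos: [0.5913, 0.0383, 0.0759]
eef_rot: [1.706, 2.637, 0.001]
force: [-0.0, -0.2, 3.1]
width: 0.271
grip_force: 79.2
```

{"api": "servo_tool", "payload": {
  "targets": [
    [1, 0, 0, 0, 0, 0, 0],
    [1, 0, 0, 0, 0, 0, 0],
    [1, 0, 0, 0, 0, 0, 0]
  ]
}}

```text
time: 5.33
tcp_pos: [0.5913, 0.0383, 0.0759]
eef_rot: [1.706, 2.637, 0.001]
force: [-0.7, 0.3, 5.2]
width: 0.275
grip_force: 79.4
```

{"api": "servo_tool", "payload": {
  "targets": [
    [1, 0, 0, -0.006, 0, 0, 0],
    [1, 0, 0, -0.015, 0, 0, 0],
    [1, 0, 0, -0.03, 0, 0, 0],
    [1, 0, 0, -0.05, 0, 0, 0],
    [1, 0, 0, -0.07, 0, 0, 0],
    [1, 0, 0, -0.09, 0, 0, 0],
    [1, 0, 0, -0.1, 0, 0, 0],
    [1, 0, 0, -0.105, 0, 0, 0]
  ]
}}

```text
time: 6.0
tcp_pos: [0.5916, 0.0383, 0.1295]
eef_rot: [1.706, 2.636, 0.003]
force: [0.3, -0.1, -3.9]
width: 0.27
grip_force: 78.6
```

```bash
python3 - <<'E'
from h import *
o=monitor.get_obs(); print(o['tcp_pos'],o['force'],o['torque'],o['grip_force'])
save('side','s2'); print(find('side','caddy'),find('side','caddy_grip'),find('side','ball_center'))
E
```

```text
[0.59163876 0.03828023 0.12949789] [ 0.31595326 -0.08956866 -3.87978097] [ 0.00268134 -0.02179471 -0.00048662] 78.6152994632721
[(0.8, array([0.5919, 0.0376, 0.0517]))] [(0.96, array([0.5919, 0.0388, 0.1232])), (0.46, array([ 0.7403, -0.255 ,  0.0033]))] [(0.5, array([0.6587, 0.0677, 0.0752]))]
```

View pics/s2.png

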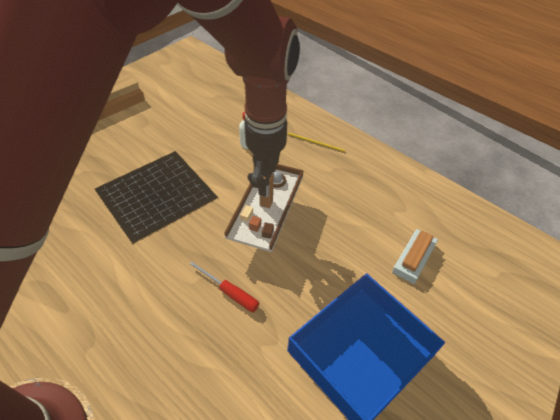

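Step 1 is met: the caddy is up and level, with the offcuts at (250,222) and the ball at (278,178). Next is a ramped carry to the box.

{"api": "servo_tool", "payload": {
  "targets": [
    [1, -0.006, -0.003, -0.01, 0, 0, 0.003],
    [1, -0.018, -0.009, -0.025, 0, 0, 0.009],
    [1, -0.036, -0.018, -0.045, 0, 0, 0.018],
    [1, -0.06, -0.03, -0.07, 0, 0, 0.03],
    [1, -0.088, -0.045, -0.095, 0, 0, 0.043],
    [1, -0.118, -0.06, -0.12, 0, 0, 0.058],
    [1, -0.148, -0.075, -0.14, 0, 0, 0.072],
    [1, -0.178, -0.09, -0.155, 0, 0, 0.087]
  ]
}}

```text
time: 6.87
tcp_pos: [0.5866, -0.0638, 0.2074]
eef_rot: [1.885, 2.51, 0.001]
force: [0.2, -0.2, -3.0]
width: 0.275
grip_force: 78.6
```

```bash
python3 - <<'E'
from h import *
o=monitor.get_obs(); print(o['tcp_pos'],o['q'].round(2))
print(delta([.575,-.292,.225],down(88)))
E
```

```text
[ 0.58660733 -0.06379361  0.20743916] [ 0.36  0.61 -0.48  1.66  0.33  0.95  0.05]
(array([-0.4319, -0.1494, -0.0347]), array([0.0014, 0.0008, 0.2019]))
```

{"api": "servo_tool", "payload": {
  "targets": [
    [1, -0.03, -0.011, -0.005, 0, 0, 0.014],
    [1, -0.062, -0.022, -0.01, 0, 0, 0.029],
    [1, -0.094, -0.033, -0.015, 0, 0, 0.044],
    [1, -0.126, -0.044, -0.02, 0, 0, 0.059],
    [1, -0.158, -0.055, -0.025, 0, 0, 0.074],
    [1, -0.19, -0.066, -0.03, 0, 0, 0.089],
    [1, -0.222, -0.077, -0.033, 0, 0, 0.104],
    [1, -0.254, -0.088, -0.035, 0, 0, 0.119]
  ]
}}

```text
time: 7.53
tcp_pos: [0.5798, -0.1974, 0.2229]
eef_rot: [-2.112, -2.326, -0.0]
force: [0.2, 0.6, -3.9]
width: 0.274
grip_force: 78.6
```

```bash
python3 - <<'E'
from h import *
o=monitor.get_obs(); print(o['tcp_pos'],o['q'].round(2))
print(delta([.575,-.292,.225],down(88)))
E
```

```text
[ 0.57980787 -0.19744984  0.22294255] [ 0.55  0.62 -0.43  1.57  0.29  1.01  0.13]
(array([-0.1873, -0.0277, -0.0041]), array([ 0.0001, -0.0001,  0.0835]))
```

{"api": "servo_tool", "payload": {
  "targets": [
    [1, -0.032, -0.005, 0, 0, 0, 0.015],
    [1, -0.064, -0.01, 0, 0, 0, 0.03],
    [1, -0.094, -0.015, 0, 0, 0, 0.045],
    [1, -0.12, -0.02, 0, 0, 0, 0.06],
    [1, -0.142, -0.023, 0, 0, 0, 0.07],
    [1, -0.16, -0.026, -0.002, 0, 0, 0.078],
    [1, -0.173, -0.028, -0.003, 0, 0, 0.083],
    [1, -0.18, -0.028, -0.004, 0, 0, 0.083]
  ]
}}

```text
time: 8.2
tcp_pos: [0.5746, -0.2878, 0.2248]
eef_rot: [2.258, 2.184, -0.0]
force: [-1.1, -0.5, -4.0]
width: 0.268
grip_force: 78.6
```

{"api": "servo_tool", "payload": {
  "targets": [
    [1, 0, 0, 0, 0, 0, 0],
    [1, 0, 0, 0, 0, 0, 0],
    [1, 0, 0, 0, 0, 0, 0]
  ]
}}

```text
time: 8.45
tcp_pos: [0.5751, -0.2854, 0.2249]
eef_rot: [-2.254, -2.187, -0.002]
force: [0.1, -0.8, -3.5]
width: 0.277
grip_force: 78.6
```

```bash
python3 - <<'E'
from h import *
o=monitor.get_obs(); print(o['tcp_pos'],o['q'].round(2),o['force'])
print(delta([.575,-.292,.225],down(88)))
save('side','s3'); print(find('side','scrap_box'),find('side','caddy'),find('side','ball_center'))
E
```

```text
[ 0.57513703 -0.28537365  0.22488675] [ 0.65  0.66 -0.39  1.48  0.27  1.06  0.17] [ 0.13927116 -0.78348063 -3.52115196]
(array([-0.0133,  0.0001, -0.0002]), array([ 0.0001, -0.0008,  0.0031]))
[(0.85, array([ 0.4926, -0.2957,  0.0008]))] [(0.59, array([ 0.5726, -0.2824,  0.1487]))] [(0.63, array([ 0.6465, -0.2874,  0.1675])), (0.63, array([ 4.942e-01, -2.940e-01, -2.000e-04]))]
```

View pics/s3.png

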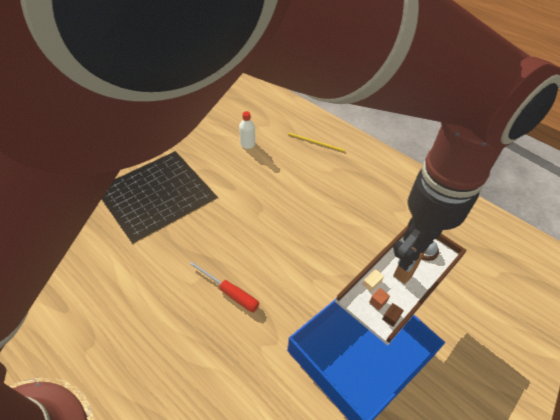

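The caddy hangs over the box, with the offcuts at (380,295) still on it. Tipping now about tool x, negative, so that the open end goes down.

{"api": "servo_tool", "payload": {
  "targets": [
    [1, -0.004, 0, 0.004, -0.015, 0, 0],
    [1, -0.008, 0, 0.008, -0.04, 0, 0],
    [1, -0.012, 0, 0.013, -0.075, 0, 0],
    [1, -0.013, 0, 0.018, -0.115, 0, 0],
    [1, -0.013, 0, 0.024, -0.155, 0, 0],
    [1, -0.013, 0, 0.03, -0.195, 0, 0],
    [1, -0.013, 0, 0.03, -0.235, 0, 0],
    [1, -0.013, 0, 0.03, -0.275, 0, 0]
  ]
}}

```text
time: 9.32
tcp_pos: [0.5739, -0.2929, 0.2098]
eef_rot: [2.01, 1.948, 0.428]
force: [0.4, 0.0, -4.6]
width: 0.268
grip_force: 78.8
```

{"api": "servo_tool", "payload": {
  "targets": [
    [1, 0, 0, 0, -0.035, 0, 0],
    [1, 0, 0, 0, -0.07, 0, 0],
    [1, 0, 0, 0, -0.1, 0, 0],
    [1, 0, 0, 0, -0.125, 0, 0],
    [1, 0, 0, 0, -0.14, 0, 0],
    [1, 0, 0, 0, -0.145, 0, 0],
    [1, 0, 0, 0, -0.145, 0, 0],
    [1, 0, 0, 0, -0.145, 0, 0]
  ]
}}

```text
time: 9.98
tcp_pos: [0.5746, -0.2933, 0.2099]
eef_rot: [1.867, 1.809, 0.618]
force: [0.2, 0.6, -3.8]
width: 0.27
grip_force: 78.9
```

```bash
python3 - <<'E'
from h import *
o=monitor.get_obs(); print(o['tcp_pos'],o['q'].round(2),o['force'],o['grip_force']); r=R.from_rotvec(o['eef_rot']); print('tilt',np.degrees(np.arccos(-r.as_matrix()[2,2])))
save('side','s4')
E
```

```text
[ 0.57461577 -0.29326691  0.20994158] [ 0.99  0.59 -0.62  1.97  0.22  0.08  0.31] [ 0.19063362  0.64496124 -3.76199997] 78.8781487941742
tilt 37.75627646683474
```

View pics/s4.png

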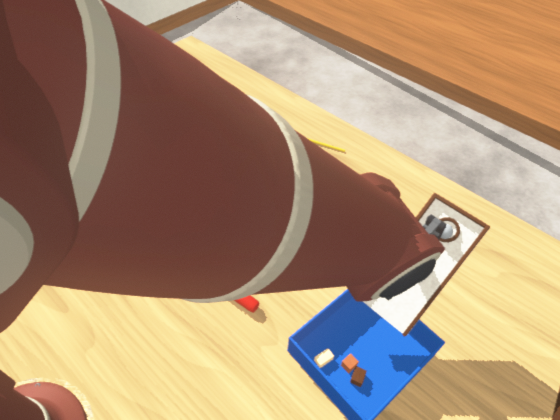

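All three offcuts are in the box at (324,357), (350,363) and (358,377), and the ball is still in its ring at (445,230). I'll level out, rising a little.

{"api": "servo_tool", "payload": {
  "targets": [
    [1, 0, 0, 0, 0.012, 0, 0],
    [1, 0, 0, 0, 0.035, 0, 0],
    [1, 0, 0, 0, 0.07, 0, 0],
    [1, 0, 0, 0, 0.105, 0, 0],
    [1, 0, 0, 0, 0.14, 0, 0],
    [1, 0, 0, 0, 0.175, 0, 0],
    [1, 0, 0, 0, 0.21, 0, 0],
    [1, 0, 0, 0, 0.245, 0, 0]
  ]
}}

```text
time: 10.7
tcp_pos: [0.5755, -0.2927, 0.2108]
eef_rot: [2.104, 2.041, 0.28]
force: [-0.6, -0.2, -3.9]
width: 0.27
grip_force: 78.8
```

{"api": "servo_tool", "payload": {
  "targets": [
    [1, 0, 0, 0, 0.035, 0, 0],
    [1, 0, 0, 0, 0.07, 0, 0],
    [1, 0, 0, 0, 0.105, 0, 0],
    [1, 0, 0, 0, 0.135, 0, 0],
    [1, 0, 0, 0, 0.16, 0, 0],
    [1, 0, 0, 0, 0.172, 0, 0],
    [1, 0, 0, 0, 0.175, 0, 0],
    [1, 0, 0, 0, 0.175, 0, 0]
  ]
}}

```text
time: 11.37
tcp_pos: [0.5758, -0.2925, 0.21]
eef_rot: [2.254, 2.186, 0.002]
force: [0.0, -0.5, -3.7]
width: 0.273
grip_force: 78.8
```

```bash
python3 - <<'E'
from h import *
o=monitor.get_obs(); print(o['tcp_pos'],o['q'].round(2),o['force'])
print(delta([.575,-.292,.225],down(88)))
im,d=save('top','t5')
for n in ['offcut_dark_center','offcut_red_center','offcut_pale_center','scrap_box','ball_center','mat']: print(n,find('top',n,3))
E
```

```text
[ 0.57582086 -0.29252169  0.21001212] [ 0.65  0.68 -0.38  1.49  0.27  1.03  0.18] [ 0.01163142 -0.51382338 -3.66580712]
(array([ 0.001 , -0.0016, -0.03  ]), array([ 0.0013, -0.    ,  0.0028]))
offcut_dark_center [(0.43, array([ 0.4529, -0.32  ,  0.0141]))]
offcut_red_center [(0.48, array([ 0.4553, -0.2936,  0.0175]))]
offcut_pale_center [(0.59, array([ 0.4362, -0.2545,  0.0108])), (0.25, array([ 0.414 , -0.0161, -0.0026]))]
scrap_box [(0.63, array([ 0.4925, -0.2951,  0.0044]))]
ball_center [(0.51, array([ 0.6388, -0.2931,  0.1563]))]
mat [(0.74, array([ 0.4717,  0.2839, -0.0005]))]
```

{"api": "servo_tool", "payload": {
  "targets": [
    [1, 0.011, -0.002, 0, 0, 0, -0.004],
    [1, 0.034, -0.007, 0, 0, 0, -0.013],
    [1, 0.069, -0.015, 0, 0, 0, -0.026],
    [1, 0.109, -0.024, 0, 0, 0, -0.042],
    [1, 0.155, -0.034, 0, 0, 0, -0.06],
    [1, 0.2, -0.044, 0, 0, 0, -0.077],
    [1, 0.246, -0.054, 0, 0, 0, -0.095],
    [1, 0.292, -0.064, 0, 0, 0, -0.113]
  ]
}}

```text
time: 12.38
tcp_pos: [0.5466, -0.1438, 0.2102]
eef_rot: [-2.05, -2.38, -0.001]
force: [0.4, 0.2, -3.0]
width: 0.269
grip_force: 78.8
```

```bash
python3 - <<'E'
from h import *
o=monitor.get_obs(); print(o['tcp_pos'],o['q'].round(2))
print(delta([.471,.286,.18],down(128)))
E
```

```text
[ 0.54657125 -0.14375939  0.21015306] [ 0.5   0.57 -0.44  1.73  0.29  0.91  0.09]
(array([ 0.8724, -0.0221,  0.0609]), array([ 3.000e-04, -4.000e-04, -3.275e-01]))
```

{"api": "servo_tool", "payload": {
  "targets": [
    [1, 0.046, -0.001, 0.002, 0, 0, -0.017],
    [1, 0.092, -0.002, 0.005, 0, 0, -0.034],
    [1, 0.138, -0.003, 0.008, 0, 0, -0.051],
    [1, 0.184, -0.004, 0.011, 0, 0, -0.068],
    [1, 0.23, -0.005, 0.014, 0, 0, -0.085],
    [1, 0.276, -0.007, 0.017, 0, 0, -0.102],
    [1, 0.322, -0.008, 0.02, 0, 0, -0.119],
    [1, 0.368, -0.009, 0.023, 0, 0, -0.136]
  ]
}}

```text
time: 13.05
tcp_pos: [0.5151, 0.0374, 0.1987]
eef_rot: [1.785, 2.585, 0.001]
force: [0.1, -0.0, -3.7]
width: 0.271
grip_force: 78.8
```

```bash
python3 - <<'E'
from h import *
o=monitor.get_obs(); print(o['tcp_pos'],o['q'].round(2))
print(delta([.471,.286,.18],down(128)))
E
```

```text
[0.51508451 0.037375   0.19873199] [ 0.22  0.52 -0.5   1.87  0.33  0.83 -0.08]
(array([0.4962, 0.0938, 0.0377]), array([ 0.0004, -0.0002, -0.1915]))
```

{"api": "servo_tool", "payload": {
  "targets": [
    [1, 0.046, 0.009, 0.004, 0, 0, -0.018],
    [1, 0.092, 0.017, 0.007, 0, 0, -0.035],
    [1, 0.138, 0.026, 0.01, 0, 0, -0.053],
    [1, 0.184, 0.035, 0.014, 0, 0, -0.07],
    [1, 0.228, 0.043, 0.017, 0, 0, -0.088],
    [1, 0.27, 0.051, 0.02, 0, 0, -0.104],
    [1, 0.31, 0.059, 0.023, 0, 0, -0.12],
    [1, 0.346, 0.066, 0.026, 0, 0, -0.134]
  ]
}}

```text
time: 13.72
tcp_pos: [0.4847, 0.2112, 0.1858]
eef_rot: [-1.502, -2.759, -0.002]
force: [-0.3, 0.0, -3.6]
width: 0.272
grip_force: 78.8
```

```bash
python3 - <<'E'
from h import *
o=monitor.get_obs(); print(o['tcp_pos'],o['q'].round(2))
print(delta([.471,.286,.18],down(128)))
E
```

```text
[0.48473211 0.21122385 0.18584438] [-0.1   0.56 -0.54  1.85  0.38  0.83 -0.25]
(array([0.1405, 0.0581, 0.0119]), array([ 0.0007, -0.0006, -0.0569]))
```

{"api": "servo_tool", "payload": {
  "targets": [
    [1, 0.032, 0.013, 0.003, 0, 0, -0.013],
    [1, 0.062, 0.025, 0.005, 0, 0, -0.025],
    [1, 0.088, 0.036, 0.008, 0, 0, -0.036],
    [1, 0.108, 0.045, 0.01, 0, 0, -0.045],
    [1, 0.124, 0.051, 0.011, 0, 0, -0.051],
    [1, 0.134, 0.055, 0.012, 0, 0, -0.055],
    [1, 0.139, 0.058, 0.012, 0, 0, -0.057],
    [1, 0.14, 0.058, 0.012, 0, 0, -0.057]
  ]
}}

```text
time: 14.38
tcp_pos: [0.4728, 0.2835, 0.1794]
eef_rot: [1.382, 2.821, 0.0]
force: [0.9, 0.2, -3.4]
width: 0.271
grip_force: 78.8
```

{"api": "servo_tool", "payload": {
  "targets": [
    [1, 0, 0, 0, 0, 0, 0],
    [1, 0, 0, 0, 0, 0, 0],
    [1, 0, 0, 0, 0, 0, 0],
    [1, 0, 0, 0, 0, 0, 0],
    [1, 0, 0, 0, 0, 0, 0],
    [1, 0, 0, 0, 0, 0, 0],
    [1, 0, 0, 0, 0, 0, 0],
    [1, 0, 0, 0, 0, 0, 0]
  ]
}}

```text
time: 15.05
tcp_pos: [0.4729, 0.2832, 0.1794]
eef_rot: [1.383, 2.821, 0.0]
force: [0.5, -0.2, -2.9]
width: 0.272
grip_force: 78.8
```

```bash
python3 - <<'E'
from h import *
o=monitor.get_obs(); print(o['tcp_pos'],o['force'],o['grip_force'],o['joint_velocities'].round(3))
print(delta([.471,.286,.18],down(128)))
save('top','t6'); 
for n in ['caddy','caddy_grip','ball_center','offcut_dark_center','offcut_red_center','offcut_pale_center','glue','sander','driver']: print(n,find('top',n))
E
```

```text
[0.47288793 0.28322397 0.17937147] [ 0.53537639 -0.15676178 -2.93660025] 78.79444241523743 [-0.003  0.001  0.001  0.    -0.004 -0.     0.006]
(array([ 0.0067,  0.0004, -0.0013]), array([ 0.0001, -0.    , -0.0026]))
caddy [(0.91, array([0.4803, 0.2862, 0.1059]))]
caddy_grip [(0.86, array([0.4757, 0.2838, 0.177 ]))]
ball_center [(0.59, array([0.5269, 0.3294, 0.1281]))]
offcut_dark_center [(0.41, array([ 0.45  , -0.3208,  0.0153]))]
offcut_red_center [(0.64, array([ 0.4568, -0.2925,  0.0178])), (0.22, array([0.5285, 0.3265, 0.1255]))]
offcut_pale_center [(0.74, array([ 0.7412, -0.2585,  0.0039])), (0.57, array([ 0.436 , -0.2534,  0.009 ]))]
glue [(0.7, array([ 0.7464,  0.2551, -0.0024]))]
sander [(0.65, array([ 0.7385, -0.2566,  0.0011]))]
driver [(0.8, array([ 0.4178, -0.0176, -0.0029]))]
```

View pics/t6.png

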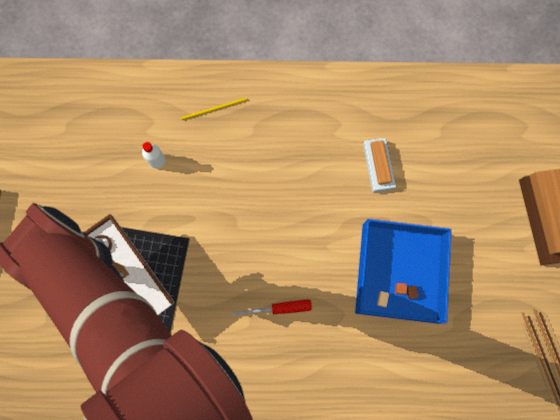

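The offcuts lie in the box at (383,298), (401,289) and (413,293). The caddy is held level over the mat with the ball seated, and the bystanders haven't moved.

```bash
python3 -c "
from workcell import ctrl; print(ctrl.close_job())"
```

```text
the job is handed in; nothing more can be done
None
```

The job is handed in, with no verdict returned: the last check showed all three offcuts in the scrap box, the ball in its pocket, the caddy held level and still about 10 cm above the mat centre, and the bystanders unmoved.

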